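Put the hot-air hoods back on their rest in order of size

ROBOT

A 6-joint arm with a two-finger parallel gripper is mounted at the origin on the work surface. World frame = base frame: x ahead of the robot, y to its left, z up, the work surface at z = 0. Lengths are in m, angles in rad, forces in N, time in s.
With the tool pointing down it reaches from about 0.25 to 0.725 m from the base axis. Payload 4 kg.
Tool frame: the origin (TCP) lies midway between the tips of the shut fingers; the grasp point (between the pads) lies 19 mm behind it; z points along the fingers, y is the line along which they close (so a half turn about z gives the same grasp; the last joint's range is limited). The gripper opens to 85 mm and grips with 20 to 120 N. Pads are 22 mm wide; open, the fingers measure 114 mm over their backs; the gripper's body (76 mm by 85 mm) begins 54 mm behind the grasp point. The pads swing forward as they close: fully open they stand 13 mm farther back than shut.
Start: joints at [-1.134, 0.241, 0.005, 1.335, 0, 1.571], TCP at [0.212, -0.453, 0.231] pointing down, gripper open.
Joint ranges: [-2.72, 2.72], [-1.05, 1.87], [-1.09, 1.28], [-1.99, 2.15], [-1.42, 1.44], [-3.14, 3.14]. Speed limits (rad/s): [2.79, 2.79, 3.14, 3.14, 3.14, 3.14].

INTERFACE

Orientations are given as a unit quaternion [x, y, z, w].
In Python, from workcell import bot gives the robot as it stands. The module is installed in compiled form; this text tells all that it offers.
- The arm moves only by the tool jog_arm, never from a script. Its argument "deltas" is a list of rows, each an object with "fingers": the opening, from 0 (shut) to 1 (fully open); "delta_pos": the shift along the tool's x, y, z normalised to -1 to 1, where 1 is 300 mm, a list of three; "yaw": the turn about the tool's z normalised to -1 to 1, where 1 is pi/4 rad. A call has 1 to 12 rows; each row is the pose to reach, as a shift and turn from the pose commanded when the call began, along the tool's axes at that moment; what a row does not reach only later rows make up. A row lasts 1/10 s, in which the tool goes at most 50 mm and 8.59 degrees, less where a joint would pass 70% of its speed; a pose out of reach is approached as far as the arm can. A call with a number of a shift or a turn outside -1 to 1 is refused whole. A call with a gripper value outside its range is refused whole. The fingers move at their own pace and stop on an object; the grip force is fixed at half the most. Time passes only in rows, so rows that repeat a pose let the fingers close. It gives the time, the measured TCP pose, the force, the opening and the grip force at its end, in the units of the state.
- bot.get_obs(): the state, without advancing time (a new reading comes with each control period).
- bot.camera(name): name is "scene" or "top" or "wrist"; returns a dict with "image" (400x640x3 uint8, red, green, blue), "range_z" (400x640 float32, m along the optical axis (not along the pixel's ray), 0 where there is no reading), "fx", "fy", "cx", "cy" (pixels), "distortion" ([k1, k2, p1, p2, k3] as OpenCV has them; the pictures are not rectified), "rvec" (rotation vector, rad) and "tvec" (3), from world to camera coordinates, as OpenCV has them. Camera axes: x right, y down, z forward; pixel columns grow to the right and rows downward; lengths in m; the calibration is good to about 2 mm. A picture is of the moment at which its call begins.
- bot.job_done(): hands the job in; it is judged then, once.
The state is a dict: "clock": time; "joint_pos": joint angles; "joint_vel": joint speeds; "tau": joint torques, N m; "eef_pos": TCP position; "tool_rot": TCP orientation; "ft_force": force on the tool from outside, world axes, zero at the start; "ft_torque": the same for the moment, N m; "grip_width": finger opening in m; "grasp_force": force on a finger pad.
Only numpy, scipy, OpenCV 4.12 (cv2) and the standard library are available. Lean on these libraries where they do the work, as an engineer would, in place of code of your own. Each camera call takes 0.05 s, during which the arm holds its last target. There are 200 camera calls.

TASK

Clear the four square hot-air hoods off the rubber mat and line them up upright on the red pads of the nozzle rest in order of size, the smallest on the smallest pad at the narrow end and the largest on the largest pad at the wide end, each centred on its pad. Do not tip any hood over, and leave the prying tool and the tip cleaner where they lie.

Things in the scene. Friction and masses are not known exactly. Their poses are not given: they have to be found in the camera images.
- hood1: The smallest hot-air hood, loose, bright steel, mouth down: a square box 26 x 26 mm, 26 mm high, with a round collar 22 mm in diameter standing on the middle of its flat top, from 26 to 70 mm height; a small clamp screw below 36 mm on its +x side. Origin at the centre of its underside, z up, x and y square to its sides. Starts upright on the black rubber mat, top 8 mm above the bench.
- hood2: The second smallest hot-air hood, loose, bright steel, mouth down: a square box 34 x 34 mm, 26 mm high, with a round collar 22 mm in diameter standing on the middle of its flat top, from 26 to 70 mm height; a small clamp screw below 36 mm on its +x side. Origin at the centre of its underside, z up, x and y square to its sides. The hoods start at least 76 mm apart.
- hood3: The second largest hot-air hood, loose, bright steel, mouth down: a square box 42 x 42 mm, 26 mm high, with a round collar 22 mm in diameter standing on the middle of its flat top, from 26 to 70 mm height; a small clamp screw below 36 mm on its +x side. Origin at the centre of its underside, z up, x and y square to its sides. Hoods weigh 40 to 130 g.
- hood4: The largest hot-air hood, loose, bright steel, mouth down: a square box 50 x 50 mm, 26 mm high, with a round collar 22 mm in diameter standing on the middle of its flat top, from 26 to 70 mm height; a small clamp screw below 36 mm on its +x side. Origin at the centre of its underside, z up, x and y square to its sides. All hoods have the same collar.
- pad1: The smallest of the four square red silicone pads of the nozzle rest, 46 x 46 mm, flat, with a thin white square outline of 26 mm. Fixed. Origin at the centre of its top, 8 mm above the bench; z up, x along the row towards the wide end. The rest is a low stepped aluminium plate 268 mm long, 54 mm wide at this end, 78 mm at the other.
- pad2: The second smallest of the four square red silicone pads of the nozzle rest, 54 x 54 mm, flat, with a thin white square outline of 34 mm. Fixed. Origin at the centre of its top, 8 mm above the bench; z up, x along the row towards the wide end. Pad centres are 61, 67 and 73 mm apart from the narrow end on.
- pad3: The second largest of the four square red silicone pads of the nozzle rest, 62 x 62 mm, flat, with a thin white square outline of 42 mm. Fixed. Origin at the centre of its top, 8 mm above the bench; z up, x along the row towards the wide end. The rest may lie turned any way round.
- pad4: The largest of the four square red silicone pads of the nozzle rest, 70 x 70 mm, flat, with a thin white square outline of 50 mm. Fixed. Origin at the centre of its top, 8 mm above the bench; z up, x along the row towards the wide end. It lies at the rest's wide end.
- spudger: Bystander: a loose steel prying tool lying flat on the bench between mat and rest, 154 x 9 x 7 mm, its length along its own x. Origin at the centre of its underside.
- cleaner: Bystander: a loose round black soldering-tip cleaner with brass wool on top, 62 mm in diameter, 49 mm high, on the bench. Origin at the centre of its underside.

How it is judged:
By the outcome, as a careful person would: the job done as asked, in the order asked, and still so for the second after the job is handed in, with the robot touching nothing.
It also fails if it takes over 99 s, if anything falls off the work surface, if the arm or the gripper's body presses on something with over 40 N, if the wrist force passes 120 N, or if a joint passes its speed limit or range.

## Working session

There is one attempt and no reset: what is moved stays moved. The work goes in short steps, Python scripts to look and compute and a tool call to move; the robot and the scene stay as the last step left them, time stands still between calls to the robot, and variables do not carry over. Pictures are saved under pics/ and viewed, at most 14 in all, crops included, and the job is handed in when it is done.

Besides the shell and the picture viewer there is one more tool, called after "Emit:" as name([rows], argument=value, ...), one row to a line, values as JSON. jog_arm: Moves the arm, as the interface text tells. Scaled input: -1 to 1 covers 300 mm each way for a shift and pi/4 rad each way for a turn. Its arguments: {"type":"object","properties":{"deltas":{"type":"array","items":{"type":"object","properties":{"fingers":{"type":"number"},"delta_pos":{"type":"array","items":{"type":"number"}},"yaw":{"type":"number"}}}}},"required":["deltas"]}

```bash
mkdir -p pics
cat > h.py <<'E'
import numpy as np, cv2
from workcell import bot
from scipy.spatial.transform import Rotation as R
def snap(n,f=None):
    c=bot.camera(n)
    if f: cv2.imwrite('pics/'+f,c['image'][:,:,::-1])
    return c
def cast(c,px,z):
    px=np.array(px,float).reshape(-1,1,2)
    K=np.array([[c['fx'],0,c['cx']],[0,c['fy'],c['cy']],[0,0,1]])
    u=cv2.undistortPoints(px,K,np.array(c['distortion'])).reshape(-1,2)
    Rm=cv2.Rodrigues(np.array(c['rvec'],float))[0]; t=np.array(c['tvec'],float).ravel()
    o=-Rm.T@t; d=np.c_[u,np.ones(len(u))]@Rm
    return o+d*((z-o[2])/d[:,2])[:,None]
E
python3 - <<'E'
from h import *
for n in('top','scene'):
    c=snap(n,n+'0.png'); Rm=cv2.Rodrigues(np.array(c['rvec'],float))[0]
    print(n,-Rm.T@np.array(c['tvec']).ravel(),c['fx'])
print(bot.get_obs())
E
```

```text
top [0.52481429 0.0201773  1.09887048] 455.67673269007054
scene [1.07436645 0.14381924 0.78287465] 468.2121313022608
{'clock': 0.1, 'joint_pos': array([-1.13399258e+00,  2.41352480e-01,  3.85037974e-03,  1.33520793e+00,
        7.43218234e-06,  1.57078602e+00]), 'joint_vel': array([-0.00049713, -0.00031629,  0.00216511, -0.00138981,  0.00103129,
       -0.0002644 ]), 'tau': array([-1.15350226e-04, -3.73136902e+01,  2.53010219e+01,  1.08622733e-02,
       -1.11201709e-04, -5.05166724e-06]), 'eef_pos': array([ 0.21128225, -0.4525338 ,  0.2304913 ]), 'tool_rot': array([ 9.76243399e-01,  2.16674665e-01, -2.03687752e-04, -9.34925977e-04]), 'ft_force': array([ 0.24482037, -0.73248037, -1.47021076]), 'ft_torque': array([-0.02107   , -0.00460477,  0.00927117]), 'grasp_force': 0.0, 'grip_width': 0.08572805434522607}
```

View pics/top0.png

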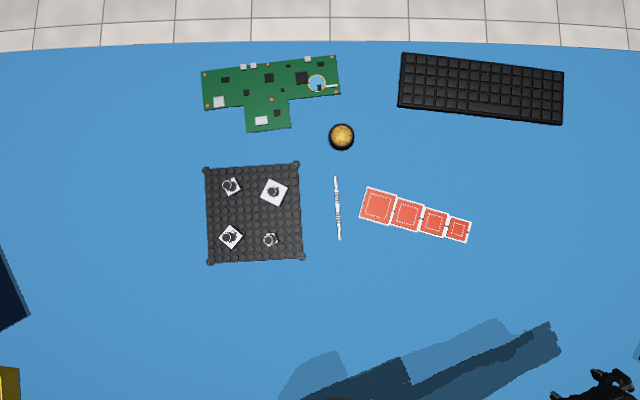

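View pics/scene0.png

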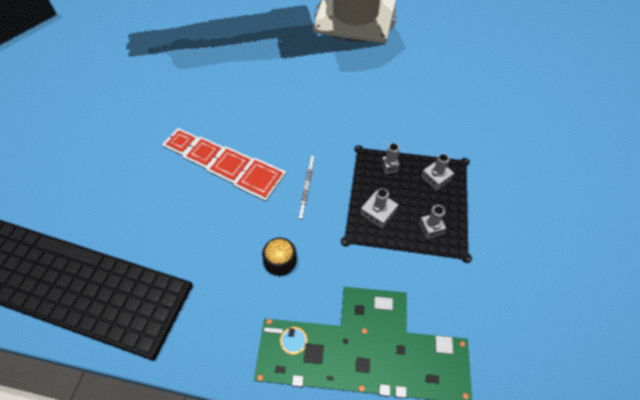

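```bash
cat >> h.py <<'E'
def world(c):
    Z=c['range_z']; h,w=Z.shape
    v,u=np.mgrid[:h,:w]
    K=np.array([[c['fx'],0,c['cx']],[0,c['fy'],c['cy']],[0,0,1]])
    n=cv2.undistortPoints(np.stack([u,v],-1).reshape(-1,1,2).astype(float),K,np.array(c['distortion'])).reshape(h,w,2)
    P=np.dstack([n[...,0]*Z,n[...,1]*Z,Z])
    Rm=cv2.Rodrigues(np.array(c['rvec'],float))[0]
    return (P-np.array(c['tvec']).ravel())@Rm
def pads(c):
    hsv=cv2.cvtColor(c['image'],cv2.COLOR_RGB2HSV)
    m=(((hsv[...,0]<8)|(hsv[...,0]>172))&(hsv[...,1]>120)&(hsv[...,2]>90)).astype(np.uint8)
    out=[]
    for k in cv2.findContours(m,cv2.RETR_EXTERNAL,cv2.CHAIN_APPROX_NONE)[0]:
        if cv2.contourArea(k)<150: continue
        w=cast(c,k.reshape(-1,2),.008)[:,:2]
        r=cv2.minAreaRect((w*1000).astype(np.float32)); out.append(r)
    return out
E
python3 - <<'E'
from h import *
for n in('top','scene'):
    c=snap(n); print(n)
    for r in pads(c): print('pad',np.round(r[0],1),np.round(r[1],1),round(r[2],1))
    W=world(c)
    mat=(W[...,0]>.2)&(W[...,0]<.8)&(W[...,1]>0.06)&(W[...,1]<.5)&(c['range_z']>0)
    m=(mat&(W[...,2]>.062)).astype(np.uint8)
    k,l,s,ce=cv2.connectedComponentsWithStats(m)
    for i in range(1,k):
        if s[i,4]>15: print('collar',s[i,4],np.round(W[l==i].mean(0)*1000,1),ce[i].round())
    m=(mat&(W[...,2]>.024)&(W[...,2]<.044)).astype(np.uint8)
    for k in cv2.findContours(m,cv2.RETR_EXTERNAL,cv2.CHAIN_APPROX_NONE)[0]:
        if cv2.contourArea(k)<30: continue
        w=W[k[:,0,1],k[:,0,0],:2]
        r=cv2.minAreaRect((w*1000).astype(np.float32)); print('box',np.round(r[0],1),np.round(r[1],1),round(r[2],1))
E
```

```text
top
pad [ 510.3 -287.7] [44.6 44.4] 74.7
pad [ 526.5 -229.3] [53.1 52.3] 74.1
pad [ 545.5 -165. ] [61.5 60.4] 73.7
pad [565.4 -95. ] [68.2 67.6] 73.7
collar 85 [610.7 252.2  77.8] [227. 184.]
collar 79 [597.1 152.2  78.8] [271. 190.]
collar 84 [492.  251.7  78.3] [226. 237.]
collar 72 [486.6 157.   78.3] [268. 240.]
box [491.9 252.7] [42.7 43.3] 50.9
box [597.7 152.8] [51.  50.9] 64.8
box [611.1 252.9] [34.9 35.3] 30.5
scene
pad [569.9 -94. ] [66.7 67.1] 73.7
pad [ 549.5 -164. ] [59.9 58.9] 73.7
pad [ 530.8 -228.5] [51.8 50.9] 74.2
pad [ 514.1 -286.8] [43.1 42.8] 74.2
collar 134 [493.2 157.1  74.2] [392. 149.]
collar 135 [498.8 251.7  74.6] [442. 160.]
collar 146 [603.4 151.5  74.8] [381. 195.]
collar 155 [616.7 252.4  74.9] [437. 212.]
box [614.3 253.1] [34.4 35.8] 28.1
box [600. 152.] [51.1 52.1] 64.9
box [495.7 252.7] [43.  44.3] 50.8
box [491.4 157.4] [25.6 26. ] 22.0
```

```bash
cat >> h.py <<'E'
def go(x,y,z,psi=None,o=None):
    """print delta for jog_arm to reach x,y,z (mm), tool-x heading psi (deg)"""
    o=o or bot.get_obs(); r=R.from_quat(o['tool_rot']); M=r.as_matrix()
    p0=np.degrees(np.arctan2(M[1,0],M[0,0]))
    d=M.T@(np.array([x,y,z])/1000-o['eef_pos'])/.3
    dy=0 if psi is None else -((psi-p0+180)%360-180)/45
    print('pos',np.round(o['eef_pos']*1000,1),'psi',round(p0,1),'| delta',np.round(d,4),'yaw',round(dy,4),'rows',round(max(np.linalg.norm(d)*6,abs(dy)*45/8.59),1))
E
python3 -c "
from h import *
go(500,-190,300,25); go(500,-190,300,74)"
```

```text
pos [ 211.4 -452.7  230.7] psi 25.0 | delta [ 1.2422 -0.3867 -0.2304] yaw 0.0006 rows 7.9
pos [ 211.4 -452.7  230.7] psi 25.0 | delta [ 1.2422 -0.3867 -0.2304] yaw -1.0883 rows 7.9
```

Emit:
jog_arm([
  {"delta_pos": [1.0,-0.387,-0.23],"yaw": 0,"fingers": 0.5},
  {"delta_pos": [1.0,-0.387,-0.23],"yaw": 0,"fingers": 0.5},
  {"delta_pos": [1.0,-0.387,-0.23],"yaw": 0,"fingers": 0.5},
  {"delta_pos": [1.0,-0.387,-0.23],"yaw": 0,"fingers": 0.5},
  {"delta_pos": [1.0,-0.387,-0.23],"yaw": 0,"fingers": 0.5},
  {"delta_pos": [1.0,-0.387,-0.23],"yaw": 0,"fingers": 0.5},
  {"delta_pos": [1.0,-0.387,-0.23],"yaw": 0,"fingers": 0.5},
  {"delta_pos": [1.0,-0.387,-0.23],"yaw": 0,"fingers": 0.5},
  {"delta_pos": [1.0,-0.387,-0.23],"yaw": 0,"fingers": 0.5},
  {"delta_pos": [1.0,-0.387,-0.23],"yaw": 0,"fingers": 0.5},
])

```text
clock: 1.2
eef_pos: [0.4335, -0.2214, 0.2999]
tool_rot: [0.976, 0.216, -0.001, -0.0]
ft_force: [-0.4, -0.6, -0.4]
grip_width: 0.0426
grasp_force: 0.0
```

Run:
```python
from h import *
c=snap('wrist','w1.png')
for r in pads(c): print('pad',np.round(r[0],1),np.round(r[1],1),round(r[2],1))
Rm=cv2.Rodrigues(np.array(c['rvec'],float))[0]
print(-Rm.T@np.array(c['tvec']).ravel(),Rm[2],c['fx']); o=bot.get_obs();print(o['clock'],o['joint_pos'].round(3))
go(500,195,300,25)
```

```text
pad [ 511.9 -286.9] [45.1 44.4] 73.8
pad [ 528.9 -228.1] [52.9 52.6] 74.2
pad [ 547.7 -164. ] [60.9 60.5] 73.7
pad [568.4 -93.7] [47.2 47.4] 73.9
pad [568.1 -94.2] [69.1 68.7] 73.8
[ 0.50258791 -0.18858662  0.44294247] [-0.27043784 -0.12475059 -0.95462069] 303.79112075432005
1.25 [-0.473  0.196  0.125  1.501 -0.     2.234]
pos [ 433.3 -221.6  299.9] psi 24.9 | delta [ 7.8700e-01 -1.1657e+00 -3.0000e-04] yaw -0.0015 rows 8.4
```

View pics/w1.png

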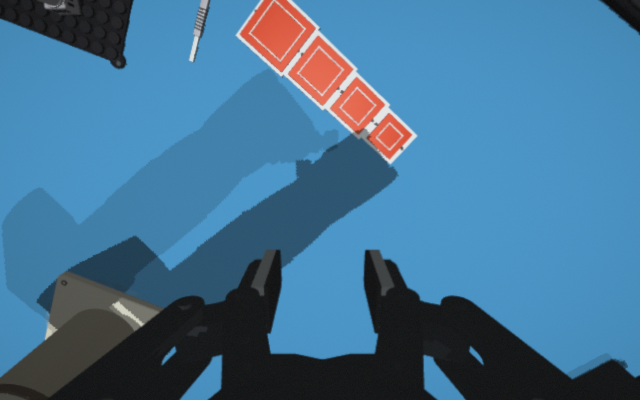

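Emit:
jog_arm([
  {"delta_pos": [0.65,-1.0,0],"yaw": 0,"fingers": 0.5},
  {"delta_pos": [0.65,-1.0,0],"yaw": 0,"fingers": 0.5},
  {"delta_pos": [0.65,-1.0,0],"yaw": 0,"fingers": 0.5},
  {"delta_pos": [0.65,-1.0,0],"yaw": 0,"fingers": 0.5},
  {"delta_pos": [0.65,-1.0,0],"yaw": 0,"fingers": 0.5},
  {"delta_pos": [0.65,-1.0,0],"yaw": 0,"fingers": 0.5},
  {"delta_pos": [0.65,-1.0,0],"yaw": 0,"fingers": 0.5},
  {"delta_pos": [0.65,-1.0,0],"yaw": 0,"fingers": 0.5},
  {"delta_pos": [0.65,-1.0,0],"yaw": 0,"fingers": 0.5},
  {"delta_pos": [0.65,-1.0,0],"yaw": 0,"fingers": 0.5},
])

```text
clock: 2.25
eef_pos: [0.4838, 0.1318, 0.3001]
tool_rot: [0.976, 0.216, -0.0, 0.0]
ft_force: [-0.1, -0.3, -0.5]
grip_width: 0.0428
grasp_force: 0.0
```

```bash
cat >> h.py <<'E'
def hoods(c,zb=.008,reg=(.2,.8,.06,.5)):
    W=world(c); Z=W[...,2]
    mat=(W[...,0]>reg[0])&(W[...,0]<reg[1])&(W[...,1]>reg[2])&(W[...,1]<reg[3])&(c['range_z']>.15)
    m=(mat&(Z>zb+.062)&(Z<zb+.08)).astype(np.uint8)
    for k in cv2.findContours(m,cv2.RETR_EXTERNAL,cv2.CHAIN_APPROX_NONE)[0]:
        if cv2.contourArea(k)<15: continue
        (cx,cy),r=cv2.minEnclosingCircle((cast(c,k.reshape(-1,2),zb+.07)[:,:2]*1000).astype(np.float32))
        print('collar',round(cx,1),round(cy,1),'r',round(r,1))
    m=(mat&(Z>zb+.019)&(Z<zb+.03)).astype(np.uint8)
    for k in cv2.findContours(m,cv2.RETR_EXTERNAL,cv2.CHAIN_APPROX_NONE)[0]:
        if cv2.contourArea(k)<60: continue
        w=W[k[:,0,1],k[:,0,0],:2]
        w=w[Z[k[:,0,1],k[:,0,0]]>zb+.023]
        r=cv2.minAreaRect((w*1000).astype(np.float32)); print('box',np.round(r[0],1),np.round(r[1],1),round(r[2],1))
E
python3 - <<'E'
from h import *
c=snap('wrist','w2.png'); hoods(c); go(492,157,200,22)
E
```

```text
collar 488.9 158.5 r 11.2
collar 494.9 253.5 r 11.8
collar 598.9 152.8 r 11.3
collar 612.0 254.2 r 12.0
box [494.3 254.1] [42.2 42.6] 50.0
box [599.  152.8] [50.3 51. ] 64.6
box [612.5 254.4] [34.9 34.8] 29.9
pos [483.9 131.5 300.3] psi 24.9 | delta [ 0.0605 -0.066   0.3342] yaw 0.0638 rows 2.1
```

View pics/w2.png

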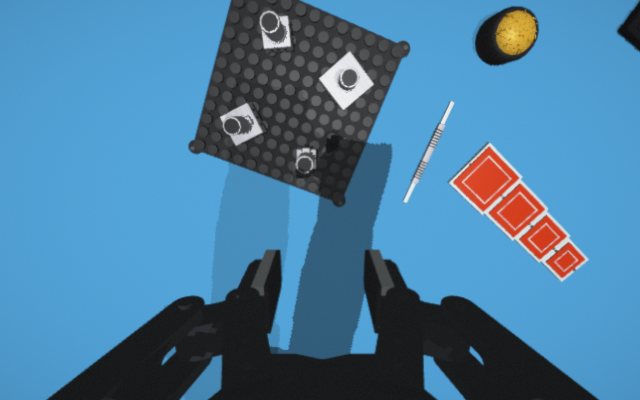

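```bash
python3 -c "
from h import *
go(489.5,158.3,46,22)"
```

```text
pos [483.9 131.5 300.3] psi 24.9 | delta [ 0.055  -0.0736  0.8475] yaw 0.0638 rows 5.1
```

Emit:
jog_arm([
  {"delta_pos": [0.055,-0.0736,0.3],"yaw": 0.064,"fingers": 0.5},
  {"delta_pos": [0.055,-0.0736,0.5],"yaw": 0.064,"fingers": 0.5},
  {"delta_pos": [0.055,-0.0736,0.5],"yaw": 0.064,"fingers": 0.5},
  {"delta_pos": [0.055,-0.0736,0.5],"yaw": 0.064,"fingers": 0.5},
  {"delta_pos": [0.055,-0.0736,0.6],"yaw": 0.064,"fingers": 0.5},
  {"delta_pos": [0.055,-0.0736,0.7],"yaw": 0.064,"fingers": 0.5},
  {"delta_pos": [0.055,-0.0736,0.78],"yaw": 0.064,"fingers": 0.5},
  {"delta_pos": [0.055,-0.0736,0.847],"yaw": 0.064,"fingers": 0.5},
  {"delta_pos": [0.055,-0.0736,0.847],"yaw": 0.064,"fingers": 0.5},
])

```text
clock: 3.2
eef_pos: [0.4893, 0.1586, 0.0461]
tool_rot: [0.982, 0.191, -0.001, 0.0]
ft_force: [-0.3, 0.7, 0.3]
grip_width: 0.0428
grasp_force: 0.0
```

Run:
```python
from h import *
c=snap('wrist','w3.png'); go(489.5,158.3,46,22)
```

```text
pos [490.3 159.2  47.4] psi 22.0 | delta [-0.0037  0.0018  0.0047] yaw 0.0006 rows 0.0
```

View pics/w3.png

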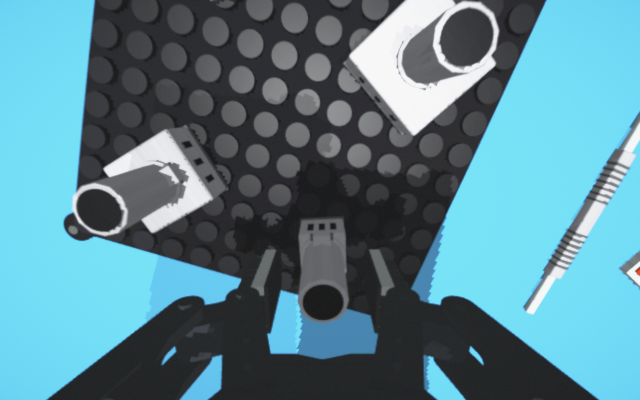

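Emit:
jog_arm([
  {"delta_pos": [0,0,0],"yaw": 0,"fingers": 0},
  {"delta_pos": [0,0,0],"yaw": 0,"fingers": 0},
  {"delta_pos": [0,0,0],"yaw": 0,"fingers": 0},
  {"delta_pos": [0,0,0],"yaw": 0,"fingers": 0},
  {"delta_pos": [0,0,0],"yaw": 0,"fingers": 0},
  {"delta_pos": [0,0,-0.05],"yaw": 0,"fingers": 0},
  {"delta_pos": [0,0,-0.15],"yaw": 0,"fingers": 0},
  {"delta_pos": [0,0,-0.3],"yaw": 0,"fingers": 0},
  {"delta_pos": [0,0,-0.45],"yaw": 0,"fingers": 0},
  {"delta_pos": [0,0,-0.5],"yaw": 0,"fingers": 0},
  {"delta_pos": [0,0,-0.5],"yaw": 0,"fingers": 0},
])

```text
clock: 4.35
eef_pos: [0.4919, 0.1612, 0.2005]
tool_rot: [0.981, 0.192, 0.004, -0.001]
ft_force: [0.2, -0.1, -1.2]
grip_width: 0.0204
grasp_force: 58.6
```

Run:
```python
from h import *
c=snap('wrist','w4.png'); go(512,-287,196,74)
```

```text
pos [490.5 160.7 198. ] psi 22.2 | delta [-0.4964  1.4092  0.0049] yaw -1.1521 rows 9.0
```

View pics/w4.png

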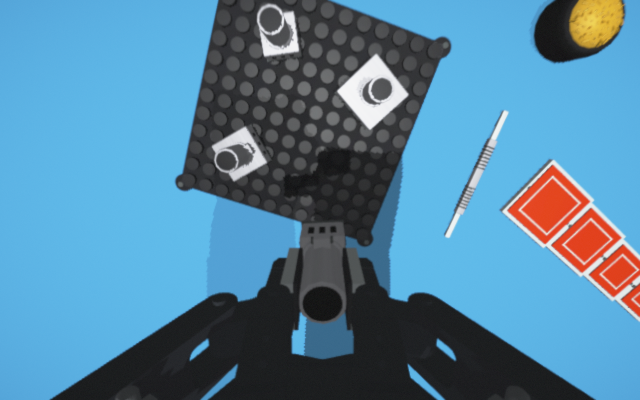

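Emit:
jog_arm([
  {"delta_pos": [-0.03,0.08,0],"yaw": -0.08,"fingers": 0},
  {"delta_pos": [-0.09,0.22,0],"yaw": -0.22,"fingers": 0},
  {"delta_pos": [-0.14,0.37,0],"yaw": -0.37,"fingers": 0},
  {"delta_pos": [-0.2,0.52,0],"yaw": -0.52,"fingers": 0},
  {"delta_pos": [-0.25,0.67,0],"yaw": -0.67,"fingers": 0},
  {"delta_pos": [-0.31,0.82,0],"yaw": -0.82,"fingers": 0},
  {"delta_pos": [-0.34,0.94,0],"yaw": -0.94,"fingers": 0},
  {"delta_pos": [-0.36,1.0,0],"yaw": -1.0,"fingers": 0},
  {"delta_pos": [-0.36,1.0,0],"yaw": -1.0,"fingers": 0},
])

```text
clock: 5.3
eef_pos: [0.5014, -0.1605, 0.1938]
tool_rot: [0.834, 0.551, -0.001, -0.001]
ft_force: [-0.4, 1.1, -0.5]
grip_width: 0.0205
grasp_force: 58.8
```

Run:
```python
from h import *
go(512,-287,110,74)
```

```text
pos [ 501.4 -160.5  193.8] psi 66.9 | delta [-0.3737  0.1989  0.279 ] yaw -0.1576 rows 3.0
```

Go above pad1 at z=110 (underside ~72 mm) and look.

Emit:
jog_arm([
  {"delta_pos": [-0.12,0.065,0],"yaw": -0.05,"fingers": 0},
  {"delta_pos": [-0.25,0.13,0],"yaw": -0.1,"fingers": 0},
  {"delta_pos": [-0.34,0.18,0.03],"yaw": -0.158,"fingers": 0},
  {"delta_pos": [-0.374,0.199,0.1],"yaw": -0.158,"fingers": 0},
  {"delta_pos": [-0.374,0.199,0.2],"yaw": -0.158,"fingers": 0},
  {"delta_pos": [-0.374,0.199,0.279],"yaw": -0.158,"fingers": 0},
  {"delta_pos": [-0.374,0.199,0.279],"yaw": -0.158,"fingers": 0},
  {"delta_pos": [-0.374,0.199,0.279],"yaw": -0.158,"fingers": 0},
])

```text
clock: 6.1
eef_pos: [0.5135, -0.2835, 0.1115]
tool_rot: [0.797, 0.604, -0.001, -0.001]
ft_force: [0.3, -0.3, -0.5]
grip_width: 0.0203
grasp_force: 58.9
```

Run:
```python
from h import *
c=snap('wrist','w5.png'); go(512,-287,48,73.9)
for r in pads(c): print('pad',np.round(r[0],1),np.round(r[1],1),round(r[2],1))
c=snap('top'); hoods(c,.064,(.4,.65,-.4,0))
```

```text
pos [ 514.5 -284.1  112.9] psi 74.3 | delta [-0.0116 -0.0053  0.2163] yaw 0.0089 rows 1.3
pad [ 511.5 -290.2] [10.8 23.9] 79.0
pad [ 493.4 -287.7] [31.9  7.7] 72.8
pad [ 529.1 -297.3] [32.8  7.6] 75.2
pad [ 529.4 -228.5] [53.8 52.9] 73.7
pad [ 547.9 -165. ] [59.8 61. ] 73.8
```

View pics/w5.png

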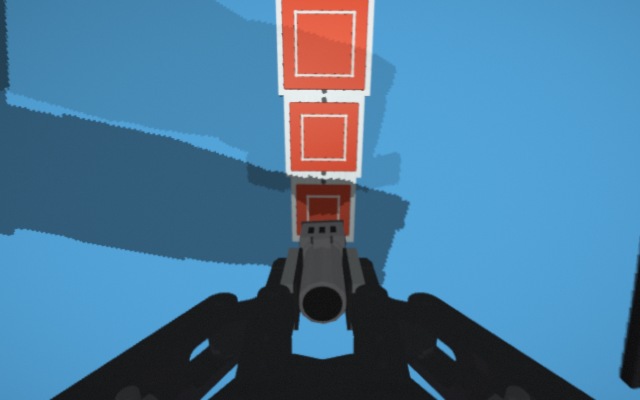

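Emit:
jog_arm([
  {"delta_pos": [-0.0125,-0.003,0.05],"yaw": 0.008,"fingers": 0},
  {"delta_pos": [-0.0125,-0.003,0.13],"yaw": 0.008,"fingers": 0},
  {"delta_pos": [-0.0125,-0.003,0.18],"yaw": 0.008,"fingers": 0},
  {"delta_pos": [-0.0125,-0.003,0.2],"yaw": 0.008,"fingers": 0},
  {"delta_pos": [-0.0125,-0.003,0.2],"yaw": 0.008,"fingers": 0},
  {"delta_pos": [-0.0125,-0.003,0.2],"yaw": 0.008,"fingers": 0},
])

```text
clock: 6.8
eef_pos: [0.5133, -0.2886, 0.054]
tool_rot: [0.799, 0.601, 0.001, 0.001]
ft_force: [0.9, -0.6, -0.3]
grip_width: 0.0203
grasp_force: 58.9
```

```bash
cat >> h.py <<'E'
def lowest(c,box):
    W=world(c)
E
python3 - <<'E'
from h import *
o=bot.get_obs(); go(512.2,-287.2,47,73.9); print(o['ft_force'])
c=snap('wrist','w6.png'); s=snap('scene'); cv2.imwrite('pics/s6.png',cv2.resize(s['image'][90:210,140:300,::-1],None,fx=4,fy=4,interpolation=cv2.INTER_CUBIC))
E
```

```text
pos [ 513.3 -288.6   54. ] psi 73.9 | delta [ 0.0033 -0.0048  0.0233] yaw 0.0002 rows 0.1
[ 0.85056676 -0.62330256 -0.28672678]
```

View pics/s6.png

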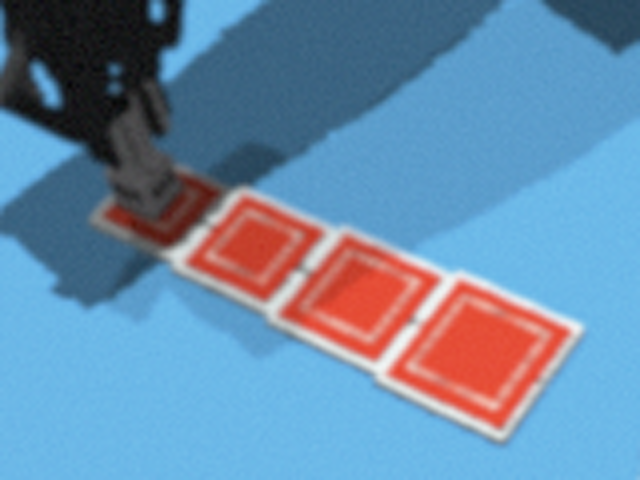

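Emit:
jog_arm([
  {"delta_pos": [0.001,-0.002,0.01],"yaw": 0,"fingers": 0},
  {"delta_pos": [0.001,-0.002,0.018],"yaw": 0,"fingers": 0},
  {"delta_pos": [0.001,-0.002,0.018],"yaw": 0,"fingers": 0},
  {"delta_pos": [0.001,-0.002,0.018],"yaw": 0,"fingers": 0},
])

```text
clock: 7.3
eef_pos: [0.5124, -0.2881, 0.0487]
tool_rot: [0.799, 0.601, 0.0, 0.001]
ft_force: [-1.6, 1.4, 7.1]
grip_width: 0.0205
grasp_force: 59.6
```

Emit:
jog_arm([
  {"delta_pos": [0,0,0.004],"yaw": 0,"fingers": 0},
  {"delta_pos": [0,0,0.004],"yaw": 0,"fingers": 0},
])

```text
clock: 7.5
eef_pos: [0.5125, -0.2882, 0.0487]
tool_rot: [0.799, 0.601, 0.001, 0.001]
ft_force: [-3.1, 2.2, 12.8]
grip_width: 0.0206
grasp_force: 60.5
```

Emit:
jog_arm([
  {"delta_pos": [0,0,-0.006],"yaw": 0,"fingers": 0},
  {"delta_pos": [0,0,-0.006],"yaw": 0,"fingers": 0.45},
  {"delta_pos": [0,0,-0.006],"yaw": 0,"fingers": 0.45},
  {"delta_pos": [0,0,-0.006],"yaw": 0,"fingers": 0.45},
  {"delta_pos": [0,0,-0.006],"yaw": 0,"fingers": 0.45},
  {"delta_pos": [0,0,-0.1],"yaw": 0,"fingers": 0.45},
  {"delta_pos": [0,0,-0.25],"yaw": 0,"fingers": 0.45},
  {"delta_pos": [0,0,-0.4],"yaw": 0,"fingers": 0.45},
  {"delta_pos": [-0.1,0,-0.5],"yaw": 0,"fingers": 0.45},
  {"delta_pos": [-0.1,0,-0.5],"yaw": 0,"fingers": 0.45},
  {"delta_pos": [-0.1,0,-0.5],"yaw": 0,"fingers": 0.45},
])

```text
clock: 8.6
eef_pos: [0.5036, -0.3172, 0.1964]
tool_rot: [0.8, 0.601, 0.0, 0.001]
ft_force: [0.5, 0.5, -0.7]
grip_width: 0.0384
grasp_force: 0.0
```

Run:
```python
from h import *
c=snap('wrist','w7.png')
for r in pads(c): print('pad',np.round(r[0],1),np.round(r[1],1),round(r[2],1))
hoods(c,.008,(.4,.65,-.4,-.05)); cv2.imwrite('pics/w7c.png',cv2.resize(c['image'][0:300,170:470,::-1],None,fx=2,fy=2)); go(612.3,254,200,29); go(512,-50,200,50)
```

```text
pad [ 512.  -285.6] [43.3 44.2] 73.0
pad [ 528.8 -227.9] [52.6 52.5] 73.8
pad [ 547.4 -163.3] [38.1 39.3] 73.8
pad [ 545.8 -169. ] [49.9 60.7] 73.8
collar 512.4 -290.9 r 11.2
box [ 521.2 -293.6] [25.8  7.2] 78.1
pos [ 502.9 -316.3  195. ] psi 73.9 | delta [ 1.9273 -0.178  -0.0151] yaw 0.997 rows 11.6
pos [ 502.9 -316.3  195. ] psi 73.9 | delta [ 0.861  -0.2176 -0.0158] yaw 0.5304 rows 5.3
```

View pics/w7c.png

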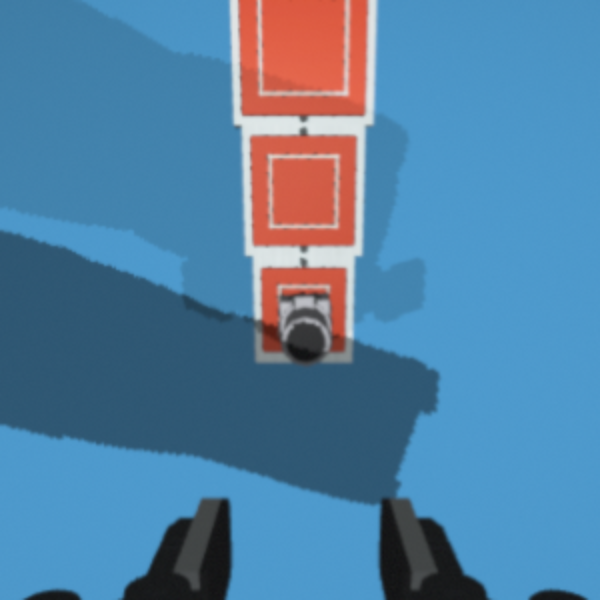

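Run:
```python
from h import *
for n in ('top','scene'):
    c=snap(n); print(n)
    for r in pads(c): print('pad',np.round(r[0],1),np.round(r[1],1),round(r[2],1))
    hoods(c,.008,(.4,.65,-.4,-.25))
```

```text
top
pad [ 526.5 -229.3] [53.1 52.3] 74.1
pad [ 545.5 -165. ] [61.5 60.4] 73.7
pad [565.4 -95. ] [68.2 67.6] 73.7
collar 509.6 -290.7 r 11.4
scene
pad [569.9 -94. ] [66.7 67.1] 73.7
pad [ 549.5 -164. ] [59.9 58.9] 73.7
pad [ 530.8 -228.5] [51.8 50.9] 74.2
collar 516.9 -290.9 r 13.7
```

Emit:
jog_arm([
  {"delta_pos": [0.091,0,0.05],"yaw": 0,"fingers": 0.45},
  {"delta_pos": [0.091,0,0.2],"yaw": 0,"fingers": 0.45},
  {"delta_pos": [0.091,0,0.33],"yaw": 0,"fingers": 0.45},
  {"delta_pos": [0.091,0,0.43],"yaw": 0,"fingers": 0.45},
  {"delta_pos": [0.091,0,0.492],"yaw": 0,"fingers": 0.45},
  {"delta_pos": [0.091,0,0.492],"yaw": 0,"fingers": 0.45},
  {"delta_pos": [0.091,0,0.492],"yaw": 0,"fingers": 0},
  {"delta_pos": [0.091,0,0.492],"yaw": 0,"fingers": 0},
  {"delta_pos": [0.091,0,0.492],"yaw": 0,"fingers": 0},
  {"delta_pos": [0.091,0,0.492],"yaw": 0,"fingers": 0},
])

```text
clock: 9.75
eef_pos: [0.5117, -0.2907, 0.0495]
tool_rot: [0.799, 0.601, 0.0, 0.001]
ft_force: [0.2, 0.3, -1.5]
grip_width: 0.0204
grasp_force: 58.6
```

Emit:
jog_arm([
  {"delta_pos": [0,0,-0.02],"yaw": 0,"fingers": 0},
  {"delta_pos": [0,0,-0.03],"yaw": 0,"fingers": 0},
  {"delta_pos": [0.012,0,-0.03],"yaw": 0,"fingers": 0},
  {"delta_pos": [0.012,0,-0.03],"yaw": 0,"fingers": 0},
  {"delta_pos": [0.012,0,-0.015],"yaw": 0,"fingers": 0},
  {"delta_pos": [0.012,0,0],"yaw": 0,"fingers": 0},
  {"delta_pos": [0.012,0,0.002],"yaw": 0,"fingers": 0},
  {"delta_pos": [0.012,0,0.002],"yaw": 0,"fingers": 0},
])

```text
clock: 10.55
eef_pos: [0.5121, -0.2868, 0.048]
tool_rot: [0.799, 0.601, 0.0, 0.0]
ft_force: [-1.4, -0.0, 3.8]
grip_width: 0.0204
grasp_force: 59.1
```

Contact. Release, lift, look.

Emit:
jog_arm([
  {"delta_pos": [0,0,0],"yaw": 0,"fingers": 0.45},
  {"delta_pos": [0,0,0],"yaw": 0,"fingers": 0.45},
  {"delta_pos": [0,0,0],"yaw": 0,"fingers": 0.45},
  {"delta_pos": [0,0,0],"yaw": 0,"fingers": 0.45},
  {"delta_pos": [0,0,-0.1],"yaw": 0,"fingers": 0.45},
  {"delta_pos": [0,0,-0.25],"yaw": 0,"fingers": 0.45},
  {"delta_pos": [0,0,-0.4],"yaw": 0,"fingers": 0.45},
  {"delta_pos": [-0.1,0,-0.5],"yaw": 0,"fingers": 0.45},
  {"delta_pos": [-0.1,0,-0.5],"yaw": 0,"fingers": 0.45},
  {"delta_pos": [-0.1,0,-0.5],"yaw": 0,"fingers": 0.45},
])

```text
clock: 11.55
eef_pos: [0.5038, -0.3164, 0.1983]
tool_rot: [0.8, 0.601, 0.0, 0.001]
ft_force: [-0.8, 0.6, -0.1]
grip_width: 0.0382
grasp_force: 0.0
```

Run:
```python
from h import *
for n in ('wrist','top'):
    c=snap(n); print(n)
    for r in pads(c): print('pad',np.round(r[0],1),np.round(r[1],1),round(r[2],1))
    hoods(c,.008,(.4,.65,-.4,-.25))
go(512,-50,200,50)
```

```text
wrist
pad [ 511.6 -286.2] [43.6 44.2] 73.8
pad [ 528.7 -228. ] [53.  52.4] 73.8
pad [ 547.5 -163.3] [39.3 39.2] 73.8
pad [ 546.1 -168.2] [51.1 60.7] 73.8
collar 512.5 -287.7 r 11.3
top
pad [ 526.6 -229.4] [52.9 52.4] 73.4
pad [ 545.5 -165. ] [61.5 60.4] 73.7
pad [565.4 -95. ] [68.2 67.6] 73.7
collar 509.9 -287.1 r 11.4
pos [ 502.9 -314.9  196.1] psi 73.9 | delta [ 0.8568 -0.2156 -0.0115] yaw 0.5311 rows 5.3
```

Emit:
jog_arm([
  {"delta_pos": [1.0,-0.2,-0.012],"yaw": 0.53,"fingers": 0.5},
  {"delta_pos": [1.0,-0.2,-0.012],"yaw": 0.53,"fingers": 0.5},
  {"delta_pos": [1.0,-0.2,-0.012],"yaw": 0.53,"fingers": 0.5},
  {"delta_pos": [1.0,-0.2,-0.012],"yaw": 0.53,"fingers": 0.5},
  {"delta_pos": [1.0,-0.2,-0.012],"yaw": 0.53,"fingers": 0.5},
  {"delta_pos": [1.0,-0.2,-0.012],"yaw": 0.53,"fingers": 0.5},
  {"delta_pos": [1.0,-0.2,-0.012],"yaw": 0.53,"fingers": 0.5},
])

```text
clock: 12.35
eef_pos: [0.528, -0.0054, 0.1995]
tool_rot: [0.905, 0.426, -0.001, -0.002]
ft_force: [-0.3, -0.2, -0.1]
grip_width: 0.0431
grasp_force: 0.0
```

Run:
```python
from h import *
go(612.2,254.2,140,29.7)
```

```text
pos [528.   -5.4 199.5] psi 50.5 | delta [ 0.8461 -0.3335  0.199 ] yaw 0.4615 rows 5.6
```

Emit:
jog_arm([
  {"delta_pos": [0.846,-0.3335,0.1],"yaw": 0.4615,"fingers": 0.5},
  {"delta_pos": [0.846,-0.3335,0.1],"yaw": 0.4615,"fingers": 0.5},
  {"delta_pos": [0.846,-0.3335,0.1],"yaw": 0.4615,"fingers": 0.5},
  {"delta_pos": [0.846,-0.3335,0.1],"yaw": 0.4615,"fingers": 0.5},
  {"delta_pos": [0.846,-0.3335,0.1],"yaw": 0.4615,"fingers": 0.5},
  {"delta_pos": [0.846,-0.3335,0.199],"yaw": 0.4615,"fingers": 0.5},
  {"delta_pos": [0.846,-0.3335,0.199],"yaw": 0.4615,"fingers": 0.5},
  {"delta_pos": [0.846,-0.3335,0.199],"yaw": 0.4615,"fingers": 0.5},
  {"delta_pos": [0.846,-0.3335,0.199],"yaw": 0.4615,"fingers": 0.5},
])

```text
clock: 13.25
eef_pos: [0.6153, 0.247, 0.1414]
tool_rot: [0.968, 0.252, -0.001, 0.0]
ft_force: [-0.4, 0.1, 0.6]
grip_width: 0.0426
grasp_force: 0.0
```

Run:
```python
from h import *
hoods(snap('wrist'))
go(612.2,254.2,47,29.7)
```

```text
collar 601.6 156.1 r 13.6
collar 613.8 255.1 r 11.9
box [500.  230.8] [16.8  7.9] 15.9
box [605.5 150.2] [49.1 35.5] 64.3
box [612.8 254.9] [34.  33.3] 29.7
pos [615.8 246.9 142.4] psi 29.2 | delta [ 0.0014 -0.0273  0.3179] yaw -0.0111 rows 1.9
```

Emit:
jog_arm([
  {"delta_pos": [0.0054,-0.0268,0.05],"yaw": -0.01,"fingers": 0.5},
  {"delta_pos": [0.0054,-0.0268,0.15],"yaw": -0.01,"fingers": 0.5},
  {"delta_pos": [0.0054,-0.0268,0.25],"yaw": -0.01,"fingers": 0.5},
  {"delta_pos": [0.0054,-0.0268,0.316],"yaw": -0.01,"fingers": 0.5},
  {"delta_pos": [0.0054,-0.0268,0.316],"yaw": -0.01,"fingers": 0.5},
  {"delta_pos": [0.0054,-0.0268,0.316],"yaw": -0.01,"fingers": 0.5},
  {"delta_pos": [0.0054,-0.0268,0.316],"yaw": -0.01,"fingers": 0},
  {"delta_pos": [0.0054,-0.0268,0.316],"yaw": -0.01,"fingers": 0},
  {"delta_pos": [0.0054,-0.0268,0.316],"yaw": -0.01,"fingers": 0},
  {"delta_pos": [0.0054,-0.0268,0.316],"yaw": -0.01,"fingers": 0},
])

```text
clock: 14.3
eef_pos: [0.6148, 0.2561, 0.0496]
tool_rot: [0.967, 0.256, 0.002, 0.0]
ft_force: [-0.7, -0.7, 5.5]
grip_width: 0.0204
grasp_force: 58.8
```

Emit:
jog_arm([
  {"delta_pos": [0,0,-0.05],"yaw": 0,"fingers": 0},
  {"delta_pos": [0,0,-0.15],"yaw": 0,"fingers": 0},
  {"delta_pos": [0,0,-0.3],"yaw": 0,"fingers": 0},
  {"delta_pos": [0,0,-0.45],"yaw": 0,"fingers": 0},
  {"delta_pos": [0,0,-0.5],"yaw": 0,"fingers": 0},
  {"delta_pos": [0,0,-0.5],"yaw": 0,"fingers": 0},
])

```text
clock: 14.9
eef_pos: [0.615, 0.2568, 0.2015]
tool_rot: [0.967, 0.257, 0.004, -0.001]
ft_force: [0.2, -0.8, -0.5]
grip_width: 0.0203
grasp_force: 58.7
```

Run:
```python
from h import *
c=snap('wrist','w8.png')
go(529.2,-228.4,198,73.9)
```

```text
pos [613.7 256.3 198.5] psi 29.7 | delta [-1.046   1.263  -0.0017] yaw -0.9813 rows 9.8
```

View pics/w8.png

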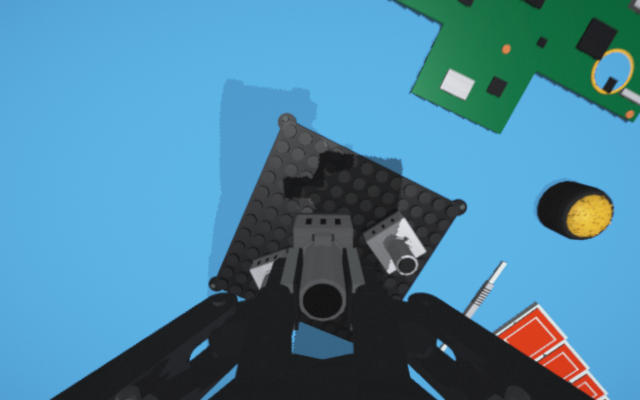

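Emit:
jog_arm([
  {"delta_pos": [-0.06,0.07,0],"yaw": -0.08,"fingers": 0},
  {"delta_pos": [-0.16,0.19,0],"yaw": -0.2,"fingers": 0},
  {"delta_pos": [-0.26,0.31,0],"yaw": -0.33,"fingers": 0},
  {"delta_pos": [-0.36,0.43,0],"yaw": -0.47,"fingers": 0},
  {"delta_pos": [-0.46,0.55,0],"yaw": -0.61,"fingers": 0},
  {"delta_pos": [-0.56,0.67,0],"yaw": -0.75,"fingers": 0},
  {"delta_pos": [-0.66,0.79,0],"yaw": -0.88,"fingers": 0},
  {"delta_pos": [-0.76,0.91,0],"yaw": -0.98,"fingers": 0},
  {"delta_pos": [-0.82,0.99,0],"yaw": -0.98,"fingers": 0},
  {"delta_pos": [-0.82,0.99,0],"yaw": -0.98,"fingers": 0},
])

```text
clock: 15.95
eef_pos: [0.5444, -0.1277, 0.1942]
tool_rot: [0.801, 0.598, -0.002, -0.001]
ft_force: [-0.1, 1.0, -0.3]
grip_width: 0.0205
grasp_force: 58.8
```

Run:
```python
from h import *
go(529.3,-227.6,110,73.9)
```

```text
pos [ 544.4 -127.7  194.2] psi 73.5 | delta [-0.3332  0.0477  0.2809] yaw -0.0092 rows 2.6
```

Emit:
jog_arm([
  {"delta_pos": [-0.1,0.015,0],"yaw": -0.009,"fingers": 0},
  {"delta_pos": [-0.22,0.03,0],"yaw": -0.009,"fingers": 0},
  {"delta_pos": [-0.3,0.045,0.03],"yaw": -0.009,"fingers": 0},
  {"delta_pos": [-0.333,0.0477,0.1],"yaw": -0.009,"fingers": 0},
  {"delta_pos": [-0.333,0.0477,0.2],"yaw": -0.009,"fingers": 0},
  {"delta_pos": [-0.333,0.0477,0.281],"yaw": -0.009,"fingers": 0},
  {"delta_pos": [-0.333,0.0477,0.281],"yaw": -0.009,"fingers": 0},
  {"delta_pos": [-0.333,0.0477,0.281],"yaw": -0.009,"fingers": 0},
])

```text
clock: 16.75
eef_pos: [0.5317, -0.2229, 0.1112]
tool_rot: [0.797, 0.604, -0.001, -0.002]
ft_force: [-0.6, 0.0, 0.6]
grip_width: 0.0201
grasp_force: 58.8
```

Run:
```python
from h import *
c=snap('wrist')
go(529.3,-227.6,55,73.9)
for r in pads(c): print('pad',np.round(r[0],1),np.round(r[1],1),round(r[2],1))
```

```text
pos [ 532.8 -223.4  112.6] psi 74.3 | delta [-0.0166 -0.0075  0.192 ] yaw 0.0084 rows 1.2
pad [ 505.7 -222.4] [46.8 10.7] 62.3
pad [ 548.2 -164. ] [61.7 60.9] 73.8
pad [567.9 -96.2] [42.6 47.7] 73.8
pad [ 566.4 -101.4] [53.1 69.2] 74.2
```

Emit:
jog_arm([
  {"delta_pos": [-0.0125,-0.005,0.05],"yaw": 0.006,"fingers": 0},
  {"delta_pos": [-0.0125,-0.005,0.12],"yaw": 0.006,"fingers": 0},
  {"delta_pos": [-0.0125,-0.005,0.17],"yaw": 0.006,"fingers": 0},
  {"delta_pos": [-0.0125,-0.005,0.19],"yaw": 0.006,"fingers": 0},
  {"delta_pos": [-0.0125,-0.005,0.19],"yaw": 0.006,"fingers": 0},
  {"delta_pos": [-0.0125,-0.005,0.19],"yaw": 0.006,"fingers": 0},
])

```text
clock: 17.4
eef_pos: [0.5312, -0.2275, 0.0569]
tool_rot: [0.799, 0.602, 0.001, 0.001]
ft_force: [-0.2, -0.6, -0.6]
grip_width: 0.0205
grasp_force: 58.8
```

Run:
```python
from h import *
go(529.3,-227.6,50,73.9)
```

```text
pos [ 531.2 -227.5   56.9] psi 74.0 | delta [-0.0021 -0.0061  0.023 ] yaw 0.0017 rows 0.1
```

Emit:
jog_arm([
  {"delta_pos": [-0.001,-0.005,0.01],"yaw": 0,"fingers": 0},
  {"delta_pos": [-0.001,-0.005,0.018],"yaw": 0,"fingers": 0},
  {"delta_pos": [-0.001,-0.005,0.022],"yaw": 0,"fingers": 0},
  {"delta_pos": [-0.001,-0.005,0.022],"yaw": 0,"fingers": 0},
])

```text
clock: 17.8
eef_pos: [0.5288, -0.2273, 0.0495]
tool_rot: [0.799, 0.602, 0.0, 0.0]
ft_force: [-1.3, -0.2, 3.3]
grip_width: 0.0205
grasp_force: 59.2
```

Contact. Release and check.

Emit:
jog_arm([
  {"delta_pos": [0,0,0],"yaw": 0,"fingers": 0.45},
  {"delta_pos": [0,0,0],"yaw": 0,"fingers": 0.45},
  {"delta_pos": [0,0,0],"yaw": 0,"fingers": 0.45},
  {"delta_pos": [0,0,0],"yaw": 0,"fingers": 0.45},
  {"delta_pos": [0,0,-0.1],"yaw": 0,"fingers": 0.45},
  {"delta_pos": [0,0,-0.25],"yaw": 0,"fingers": 0.45},
  {"delta_pos": [0,0,-0.4],"yaw": 0,"fingers": 0.45},
  {"delta_pos": [-0.1,0,-0.5],"yaw": 0,"fingers": 0.45},
  {"delta_pos": [-0.1,0,-0.5],"yaw": 0,"fingers": 0.45},
  {"delta_pos": [-0.1,0,-0.5],"yaw": 0,"fingers": 0.45},
])

```text
clock: 18.8
eef_pos: [0.5205, -0.2565, 0.1994]
tool_rot: [0.799, 0.601, 0.001, 0.001]
ft_force: [-1.0, 1.0, 0.7]
grip_width: 0.0385
grasp_force: 0.0
```

Run:
```python
from h import *
for n in ('wrist','top'):
    c=snap(n); print(n)
    for r in pads(c): print('pad',np.round(r[0],1),np.round(r[1],1),round(r[2],1))
    hoods(c,.008,(.4,.65,-.4,-.2))
go(480,20,200,50)
```

```text
wrist
pad [ 511.7 -286.4] [43.8 44.4] 73.8
pad [ 528.8 -227.3] [51.4 52.4] 73.8
pad [ 547.2 -163.6] [60.5 60.4] 73.8
pad [566.  -99.4] [33.1 47.2] 73.9
pad [ 564.3 -105. ] [44.9 68.6] 73.9
collar 513.0 -286.7 r 12.2
collar 529.3 -229.1 r 11.3
box [ 528.8 -229.7] [33.8 34. ] 74.1
top
pad [ 545.3 -164.9] [61.5 60.4] 74.1
pad [565.4 -95. ] [68.2 67.6] 73.7
collar 509.5 -287.6 r 10.8
collar 526.3 -228.8 r 11.5
box [ 526.8 -229.9] [33.1 34.2] 75.8
pos [ 519.4 -255.1  197.2] psi 74.0 | delta [ 0.8451 -0.3796 -0.0074] yaw 0.5327 rows 5.6
```

Emit:
jog_arm([
  {"delta_pos": [0.85,-0.38,-0.005],"yaw": 0.53,"fingers": 0.5},
  {"delta_pos": [0.85,-0.38,-0.005],"yaw": 0.53,"fingers": 0.5},
  {"delta_pos": [0.85,-0.38,-0.005],"yaw": 0.53,"fingers": 0.5},
  {"delta_pos": [0.85,-0.38,-0.005],"yaw": 0.53,"fingers": 0.5},
  {"delta_pos": [0.85,-0.38,-0.005],"yaw": 0.53,"fingers": 0.5},
  {"delta_pos": [0.85,-0.38,-0.005],"yaw": 0.53,"fingers": 0.5},
  {"delta_pos": [0.85,-0.38,-0.005],"yaw": 0.53,"fingers": 0.5},
])

```text
clock: 19.6
eef_pos: [0.479, 0.0249, 0.1986]
tool_rot: [0.904, 0.427, -0.002, -0.001]
ft_force: [0.2, -0.1, -0.1]
grip_width: 0.0428
grasp_force: 0.0
```

Run:
```python
from h import *
go(494.6,252,140,50.5)
```

```text
pos [479.   24.9 198.6] psi 50.5 | delta [ 0.6178 -0.4403  0.1961] yaw 0.0007 rows 4.7
```

Emit:
jog_arm([
  {"delta_pos": [0.618,-0.44,0.1],"yaw": 0,"fingers": 0.5},
  {"delta_pos": [0.618,-0.44,0.1],"yaw": 0,"fingers": 0.5},
  {"delta_pos": [0.618,-0.44,0.1],"yaw": 0,"fingers": 0.5},
  {"delta_pos": [0.618,-0.44,0.1],"yaw": 0,"fingers": 0.5},
  {"delta_pos": [0.618,-0.44,0.196],"yaw": 0,"fingers": 0.5},
  {"delta_pos": [0.618,-0.44,0.196],"yaw": 0,"fingers": 0.5},
  {"delta_pos": [0.618,-0.44,0.196],"yaw": 0,"fingers": 0.5},
  {"delta_pos": [0.618,-0.44,0.196],"yaw": 0,"fingers": 0.5},
  {"delta_pos": [0.618,-0.44,0.196],"yaw": 0,"fingers": 0.5},
])

```text
clock: 20.5
eef_pos: [0.4995, 0.2464, 0.1425]
tool_rot: [0.906, 0.423, 0.001, 0.0]
ft_force: [0.5, 0.8, -0.1]
grip_width: 0.0424
grasp_force: 0.0
```

Run:
```python
from h import *
hoods(snap('wrist'))
go(494.6,253.9,47,50.5)
```

```text
collar 598.5 155.9 r 13.3
collar 495.1 254.8 r 11.8
box [600.3 147.8] [68.5 32.5] 15.5
box [494.1 254.3] [42.1 41.5] 50.7
pos [499.6 246.5 142.7] psi 50.0 | delta [ 0.0078 -0.0287  0.3188] yaw -0.0111 rows 1.9
```

Emit:
jog_arm([
  {"delta_pos": [0.003,-0.0285,0.05],"yaw": -0.01,"fingers": 0.5},
  {"delta_pos": [0.003,-0.0285,0.15],"yaw": -0.01,"fingers": 0.5},
  {"delta_pos": [0.003,-0.0285,0.25],"yaw": -0.01,"fingers": 0.5},
  {"delta_pos": [0.003,-0.0285,0.317],"yaw": -0.01,"fingers": 0.5},
  {"delta_pos": [0.003,-0.0285,0.317],"yaw": -0.01,"fingers": 0.5},
  {"delta_pos": [0.003,-0.0285,0.317],"yaw": -0.01,"fingers": 0.5},
  {"delta_pos": [0.003,-0.0285,0.317],"yaw": -0.01,"fingers": 0},
  {"delta_pos": [0.003,-0.0285,0.317],"yaw": -0.01,"fingers": 0},
  {"delta_pos": [0.003,-0.0285,0.317],"yaw": -0.01,"fingers": 0},
  {"delta_pos": [0.003,-0.0285,0.317],"yaw": -0.01,"fingers": 0},
])

```text
clock: 21.55
eef_pos: [0.4945, 0.2542, 0.0486]
tool_rot: [0.904, 0.427, 0.002, 0.0]
ft_force: [0.3, -0.7, 5.9]
grip_width: 0.0203
grasp_force: 58.8
```

Emit:
jog_arm([
  {"delta_pos": [0,0,-0.05],"yaw": 0,"fingers": 0},
  {"delta_pos": [0,0,-0.15],"yaw": 0,"fingers": 0},
  {"delta_pos": [0,0,-0.3],"yaw": 0,"fingers": 0},
  {"delta_pos": [0,0,-0.45],"yaw": 0,"fingers": 0},
  {"delta_pos": [0,0,-0.5],"yaw": 0,"fingers": 0},
  {"delta_pos": [0,0,-0.5],"yaw": 0,"fingers": 0},
])

```text
clock: 22.15
eef_pos: [0.4947, 0.2548, 0.2004]
tool_rot: [0.904, 0.427, 0.004, -0.0]
ft_force: [0.3, -0.2, -1.1]
grip_width: 0.0206
grasp_force: 58.7
```

Run:
```python
from h import *
c=snap('wrist','w9.png')
go(547.8,-164,198,73.7)
```

```text
pos [493.4 254.1 197.8] psi 50.6 | delta [-0.9614  1.0253 -0.0023] yaw -0.514 rows 8.4
```

View pics/w9.png

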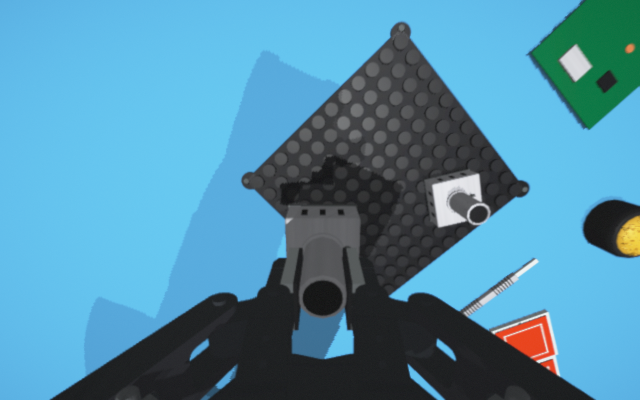

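Emit:
jog_arm([
  {"delta_pos": [-0.06,0.06,0],"yaw": -0.04,"fingers": 0},
  {"delta_pos": [-0.16,0.17,0],"yaw": -0.1,"fingers": 0},
  {"delta_pos": [-0.27,0.28,0],"yaw": -0.16,"fingers": 0},
  {"delta_pos": [-0.38,0.4,0],"yaw": -0.22,"fingers": 0},
  {"delta_pos": [-0.49,0.52,0],"yaw": -0.28,"fingers": 0},
  {"delta_pos": [-0.6,0.63,0],"yaw": -0.34,"fingers": 0},
  {"delta_pos": [-0.7,0.74,0],"yaw": -0.4,"fingers": 0},
  {"delta_pos": [-0.8,0.85,0],"yaw": -0.46,"fingers": 0},
  {"delta_pos": [-0.89,0.95,0],"yaw": -0.51,"fingers": 0},
  {"delta_pos": [-0.94,1.0,0],"yaw": -0.514,"fingers": 0},
  {"delta_pos": [-0.94,1.0,0],"yaw": -0.514,"fingers": 0},
  {"delta_pos": [-0.94,1.0,0],"yaw": -0.514,"fingers": 0},
])

```text
clock: 23.4
eef_pos: [0.544, -0.1545, 0.1942]
tool_rot: [0.801, 0.599, -0.001, -0.002]
ft_force: [0.1, 0.3, -0.6]
grip_width: 0.0202
grasp_force: 58.8
```

Run:
```python
from h import *
go(547.8,-164,57,73.7)
```

```text
pos [ 544.  -154.5  194.2] psi 73.6 | delta [-0.0271  0.0231  0.4572] yaw -0.0016 rows 2.8
```

Emit:
jog_arm([
  {"delta_pos": [-0.027,0.023,0.05],"yaw": 0,"fingers": 0},
  {"delta_pos": [-0.027,0.023,0.15],"yaw": 0,"fingers": 0},
  {"delta_pos": [-0.027,0.023,0.25],"yaw": 0,"fingers": 0},
  {"delta_pos": [-0.027,0.023,0.34],"yaw": 0,"fingers": 0},
  {"delta_pos": [-0.027,0.023,0.41],"yaw": 0,"fingers": 0},
  {"delta_pos": [-0.027,0.023,0.445],"yaw": 0,"fingers": 0},
  {"delta_pos": [-0.027,0.023,0.45],"yaw": 0,"fingers": 0},
  {"delta_pos": [-0.027,0.023,0.45],"yaw": 0,"fingers": 0},
  {"delta_pos": [-0.027,0.023,0.45],"yaw": 0,"fingers": 0},
])

```text
clock: 24.3
eef_pos: [0.5508, -0.1644, 0.0627]
tool_rot: [0.8, 0.6, 0.001, 0.001]
ft_force: [0.1, 0.7, -0.5]
grip_width: 0.0205
grasp_force: 58.8
```

Run:
```python
from h import *
go(547.8,-164,49.5,73.8)
```

```text
pos [ 550.8 -164.4   62.7] psi 73.7 | delta [-0.0014 -0.0102  0.044 ] yaw -0.0018 rows 0.3
```

Emit:
jog_arm([
  {"delta_pos": [-0.001,-0.009,0.01],"yaw": 0,"fingers": 0},
  {"delta_pos": [-0.001,-0.009,0.02],"yaw": 0,"fingers": 0},
  {"delta_pos": [-0.001,-0.009,0.03],"yaw": 0,"fingers": 0},
  {"delta_pos": [-0.001,-0.009,0.037],"yaw": 0,"fingers": 0},
  {"delta_pos": [-0.001,-0.009,0.042],"yaw": 0,"fingers": 0},
  {"delta_pos": [-0.001,-0.009,0.042],"yaw": 0,"fingers": 0},
])

```text
clock: 24.9
eef_pos: [0.547, -0.1639, 0.0488]
tool_rot: [0.8, 0.6, -0.0, -0.0]
ft_force: [-0.0, 0.1, 0.0]
grip_width: 0.0205
grasp_force: 58.9
```

Emit:
jog_arm([
  {"delta_pos": [0,0.001,0.004],"yaw": 0,"fingers": 0},
  {"delta_pos": [0,0.001,0.005],"yaw": 0,"fingers": 0},
  {"delta_pos": [0,0.001,0.005],"yaw": 0,"fingers": 0},
])

```text
clock: 25.2
eef_pos: [0.5471, -0.1641, 0.0486]
tool_rot: [0.8, 0.6, -0.0, 0.0]
ft_force: [-3.6, 0.6, 6.9]
grip_width: 0.0202
grasp_force: 59.8
```

Emit:
jog_arm([
  {"delta_pos": [0,0,-0.003],"yaw": 0,"fingers": 0},
  {"delta_pos": [0,0,-0.003],"yaw": 0,"fingers": 0.45},
  {"delta_pos": [0,0,-0.003],"yaw": 0,"fingers": 0.45},
  {"delta_pos": [0,0,-0.003],"yaw": 0,"fingers": 0.45},
  {"delta_pos": [0,0,-0.003],"yaw": 0,"fingers": 0.45},
  {"delta_pos": [0,0,-0.1],"yaw": 0,"fingers": 0.45},
  {"delta_pos": [0,0,-0.25],"yaw": 0,"fingers": 0.45},
  {"delta_pos": [0,0,-0.4],"yaw": 0,"fingers": 0.45},
  {"delta_pos": [-0.1,0,-0.5],"yaw": 0,"fingers": 0.45},
  {"delta_pos": [-0.1,0,-0.5],"yaw": 0,"fingers": 0.45},
  {"delta_pos": [-0.1,0,-0.5],"yaw": 0,"fingers": 0.45},
])

```text
clock: 26.3
eef_pos: [0.5392, -0.1933, 0.198]
tool_rot: [0.801, 0.599, 0.001, 0.001]
ft_force: [-0.4, -0.1, -0.4]
grip_width: 0.0386
grasp_force: 0.0
```

Run:
```python
from h import *
for n in ('wrist','top'):
    c=snap(n); print(n)
    for r in pads(c): print('pad',np.round(r[0],1),np.round(r[1],1),round(r[2],1))
    hoods(c,.008,(.4,.65,-.4,-.1))
go(598,90,200,64.7)
```

```text
wrist
pad [ 511.9 -285.8] [44.6 44.5] 73.5
pad [ 528.8 -227.4] [51.3 52.5] 73.5
pad [ 547.3 -163.5] [61.  60.4] 73.8
pad [567.6 -93.6] [68.2 68.5] 73.6
collar 513.1 -285.1 r 13.2
collar 529.1 -228.2 r 12.3
collar 547.8 -163.7 r 11.2
box [ 513.1 -285.8] [25.  25.3] 73.1
box [ 529.1 -229.7] [32.8 33.8] 72.8
box [ 548.3 -164.5] [41.8 42.2] 73.3
top
pad [ 545.3 -164.9] [61.5 60.4] 74.1
pad [565.5 -95. ] [68.1 67.6] 73.9
collar 546.1 -164.3 r 11.2
box [ 546.3 -165. ] [42.7 42.3] 73.9
pos [ 538.  -192.1  195.8] psi 73.7 | delta [ 0.9587 -0.0721 -0.0134] yaw 0.2 rows 5.8
```

Emit:
jog_arm([
  {"delta_pos": [0.96,-0.072,-0.01],"yaw": 0.2,"fingers": 0.5},
  {"delta_pos": [0.96,-0.072,-0.01],"yaw": 0.2,"fingers": 0.5},
  {"delta_pos": [0.96,-0.072,-0.01],"yaw": 0.2,"fingers": 0.5},
  {"delta_pos": [0.96,-0.072,-0.01],"yaw": 0.2,"fingers": 0.5},
  {"delta_pos": [0.96,-0.072,-0.01],"yaw": 0.2,"fingers": 0.5},
  {"delta_pos": [0.96,-0.072,-0.01],"yaw": 0.2,"fingers": 0.5},
  {"delta_pos": [0.96,-0.072,-0.01],"yaw": 0.2,"fingers": 0.5},
  {"delta_pos": [0.96,-0.072,-0.01],"yaw": 0.2,"fingers": 0.5},
])

```text
clock: 27.2
eef_pos: [0.5978, 0.0914, 0.198]
tool_rot: [0.844, 0.537, -0.002, -0.001]
ft_force: [-0.5, 0.1, -0.8]
grip_width: 0.043
grasp_force: 0.0
```

Run:
```python
from h import *
hoods(snap('wrist'))
go(599,152.8,140,64.7)
```

```text
collar 599.4 153.0 r 11.0
box [599.  152.8] [49.4 50.2] 64.8
pos [597.9  90.1 198.5] psi 64.8 | delta [ 0.1912 -0.0853  0.1948] yaw 0.0016 rows 1.7
```

Emit:
jog_arm([
  {"delta_pos": [0.19,-0.085,0.05],"yaw": 0.002,"fingers": 0.5},
  {"delta_pos": [0.19,-0.085,0.1],"yaw": 0.002,"fingers": 0.5},
  {"delta_pos": [0.19,-0.085,0.195],"yaw": 0.002,"fingers": 0.5},
  {"delta_pos": [0.19,-0.085,0.195],"yaw": 0.002,"fingers": 0.5},
  {"delta_pos": [0.19,-0.085,0.195],"yaw": 0.002,"fingers": 0.5},
])

```text
clock: 27.75
eef_pos: [0.5996, 0.1505, 0.1414]
tool_rot: [0.846, 0.534, -0.001, -0.0]
ft_force: [0.1, -0.0, 0.2]
grip_width: 0.0424
grasp_force: 0.0
```

Run:
```python
from h import *
go(599.2,152.9,47,64.7)
```

```text
pos [599.6 150.5 141.4] psi 64.5 | delta [ 0.0072 -0.0042  0.3145] yaw -0.0048 rows 1.9
```

Emit:
jog_arm([
  {"delta_pos": [0.004,-0.004,0.05],"yaw": -0.003,"fingers": 0.5},
  {"delta_pos": [0.004,-0.004,0.15],"yaw": -0.003,"fingers": 0.5},
  {"delta_pos": [0.004,-0.004,0.25],"yaw": -0.003,"fingers": 0.5},
  {"delta_pos": [0.004,-0.004,0.312],"yaw": -0.003,"fingers": 0.5},
  {"delta_pos": [0.004,-0.004,0.312],"yaw": -0.003,"fingers": 0.5},
  {"delta_pos": [0.004,-0.004,0.312],"yaw": -0.003,"fingers": 0.5},
  {"delta_pos": [0.004,-0.004,0.312],"yaw": -0.003,"fingers": 0},
  {"delta_pos": [0.004,-0.004,0.312],"yaw": -0.003,"fingers": 0},
  {"delta_pos": [0.004,-0.004,0.312],"yaw": -0.003,"fingers": 0},
  {"delta_pos": [0.004,-0.004,0.312],"yaw": -0.003,"fingers": 0},
])

```text
clock: 28.75
eef_pos: [0.6014, 0.154, 0.0506]
tool_rot: [0.845, 0.535, 0.002, 0.001]
ft_force: [-1.0, -0.7, 6.5]
grip_width: 0.0205
grasp_force: 58.5
```

Emit:
jog_arm([
  {"delta_pos": [0,0,-0.05],"yaw": 0,"fingers": 0},
  {"delta_pos": [0,0,-0.15],"yaw": 0,"fingers": 0},
  {"delta_pos": [0,0,-0.3],"yaw": 0,"fingers": 0},
  {"delta_pos": [0,0,-0.45],"yaw": 0,"fingers": 0},
  {"delta_pos": [0,0,-0.5],"yaw": 0,"fingers": 0},
  {"delta_pos": [0,0,-0.5],"yaw": 0,"fingers": 0},
])

```text
clock: 29.35
eef_pos: [0.6018, 0.1544, 0.2025]
tool_rot: [0.845, 0.535, 0.004, 0.001]
ft_force: [0.5, 0.4, -0.6]
grip_width: 0.0201
grasp_force: 58.8
```

Run:
```python
from h import *
go(568.1,-94,198,73.7)
```

```text
pos [601.8 154.4 202.5] psi 64.7 | delta [-0.7968  0.2515  0.0124] yaw -0.199 rows 5.0
```

Emit:
jog_arm([
  {"delta_pos": [-0.06,0.02,0],"yaw": -0.02,"fingers": 0},
  {"delta_pos": [-0.18,0.06,0],"yaw": -0.05,"fingers": 0},
  {"delta_pos": [-0.31,0.1,0],"yaw": -0.08,"fingers": 0},
  {"delta_pos": [-0.44,0.14,0],"yaw": -0.12,"fingers": 0},
  {"delta_pos": [-0.57,0.18,0],"yaw": -0.16,"fingers": 0},
  {"delta_pos": [-0.69,0.22,0],"yaw": -0.199,"fingers": 0},
  {"delta_pos": [-0.77,0.245,0],"yaw": -0.199,"fingers": 0},
  {"delta_pos": [-0.795,0.25,0.05],"yaw": -0.199,"fingers": 0},
  {"delta_pos": [-0.795,0.25,0.2],"yaw": -0.199,"fingers": 0},
  {"delta_pos": [-0.795,0.25,0.33],"yaw": -0.199,"fingers": 0},
  {"delta_pos": [-0.795,0.25,0.4],"yaw": -0.199,"fingers": 0},
  {"delta_pos": [-0.795,0.25,0.44],"yaw": -0.199,"fingers": 0},
])

```text
clock: 30.55
eef_pos: [0.5623, -0.0934, 0.0617]
tool_rot: [0.8, 0.6, -0.003, -0.003]
ft_force: [0.4, 0.8, -0.2]
grip_width: 0.0204
grasp_force: 58.9
```

Emit:
jog_arm([
  {"delta_pos": [0,0,0.01],"yaw": 0,"fingers": 0},
  {"delta_pos": [0,0,0.01],"yaw": 0,"fingers": 0},
  {"delta_pos": [0,0,0.01],"yaw": 0,"fingers": 0},
])

```text
clock: 30.85
eef_pos: [0.567, -0.094, 0.0646]
tool_rot: [0.8, 0.6, 0.001, 0.001]
ft_force: [-0.2, -0.5, -1.6]
grip_width: 0.0206
grasp_force: 58.9
```

Run:
```python
from h import *
go(568.4,-92.8,51,73.7)
```

```text
pos [567.  -94.   64.6] psi 73.7 | delta [0.0053 0.0033 0.0453] yaw 0.0001 rows 0.3
```

Emit:
jog_arm([
  {"delta_pos": [0.005,0.003,0.015],"yaw": 0,"fingers": 0},
  {"delta_pos": [0.005,0.003,0.03],"yaw": 0,"fingers": 0},
  {"delta_pos": [0.005,0.003,0.04],"yaw": 0,"fingers": 0},
  {"delta_pos": [0.005,0.003,0.045],"yaw": 0,"fingers": 0},
  {"delta_pos": [0.005,0.003,0.045],"yaw": 0,"fingers": 0},
  {"delta_pos": [0.005,0.003,0.045],"yaw": 0,"fingers": 0},
])

```text
clock: 31.45
eef_pos: [0.5671, -0.0927, 0.0507]
tool_rot: [0.8, 0.6, 0.0, 0.0]
ft_force: [-2.8, 0.2, 5.1]
grip_width: 0.0202
grasp_force: 59.4
```

Emit:
jog_arm([
  {"delta_pos": [0,0,-0.002],"yaw": 0,"fingers": 0},
  {"delta_pos": [0,0,-0.002],"yaw": 0,"fingers": 0.45},
  {"delta_pos": [0,0,-0.002],"yaw": 0,"fingers": 0.45},
  {"delta_pos": [0,0,-0.002],"yaw": 0,"fingers": 0.45},
  {"delta_pos": [0,0,-0.002],"yaw": 0,"fingers": 0.45},
  {"delta_pos": [0,0,-0.1],"yaw": 0,"fingers": 0.45},
  {"delta_pos": [0,0,-0.25],"yaw": 0,"fingers": 0.45},
  {"delta_pos": [0,0,-0.4],"yaw": 0,"fingers": 0.45},
  {"delta_pos": [-0.1,0,-0.5],"yaw": 0,"fingers": 0.45},
  {"delta_pos": [-0.25,0,-0.5],"yaw": 0,"fingers": 0.45},
  {"delta_pos": [-0.25,0,-0.5],"yaw": 0,"fingers": 0.45},
  {"delta_pos": [-0.25,0,-0.5],"yaw": 0,"fingers": 0.45},
])

```text
clock: 32.65
eef_pos: [0.5456, -0.1655, 0.1997]
tool_rot: [0.801, 0.599, 0.0, -0.0]
ft_force: [-0.2, 0.4, -0.1]
grip_width: 0.0382
grasp_force: 0.0
```

Run:
```python
from h import *
for n in ('wrist','top'):
    c=snap(n,n+'f.png'); print(n)
    for r in pads(c): print('pad',np.round(r[0],1),np.round(r[1],1),round(r[2],1))
    hoods(c,.008,(.4,.65,-.4,-.03))
```

```text
wrist
pad [ 528.5 -290.9] [44.1  9.8] 72.8
pad [ 495.3 -281.1] [44.2  9.9] 72.6
pad [ 529.2 -227.2] [51.4 52.4] 73.5
pad [ 547.8 -163.3] [59.7 60.7] 73.5
pad [568.  -93.3] [69.  68.6] 73.8
collar 513.6 -285.2 r 13.6
collar 529.5 -227.8 r 12.7
collar 548.1 -163.4 r 11.6
collar 565.7 -94.4 r 10.8
box [ 513.1 -285.9] [27.3 25.9] 75.5
box [ 528.5 -229.9] [32.7 33.5] 74.1
box [ 547.8 -164.6] [42.4 42.1] 73.6
box [565.8 -94.6] [50.  50.1] 73.5
top
pad [ 545.3 -164.3] [60.2 60.1] 74.1
pad [565.5 -95. ] [68.1 67.6] 73.9
collar 546.3 -164.3 r 11.3
collar 564.2 -94.1 r 10.9
box [ 546.3 -164.5] [42.2 42.2] 73.7
box [564.3 -94.5] [50.2 49.8] 73.8
```

View pics/wristf.png

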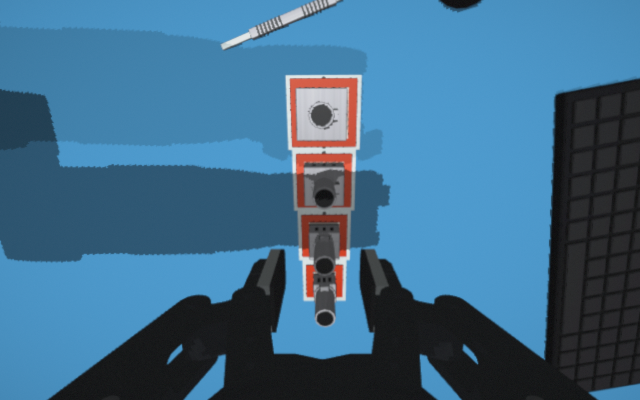

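Hood4 sits about 1.6 mm to one side, so I'll regrasp it and nudge it over.

Emit:
jog_arm([
  {"delta_pos": [0.1,0,0],"yaw": 0,"fingers": 0.45},
  {"delta_pos": [0.25,0,0.05],"yaw": 0,"fingers": 0.45},
  {"delta_pos": [0.248,0,0.2],"yaw": 0,"fingers": 0.45},
  {"delta_pos": [0.248,0,0.33],"yaw": 0,"fingers": 0.45},
  {"delta_pos": [0.248,0,0.43],"yaw": 0,"fingers": 0.45},
  {"delta_pos": [0.248,0,0.495],"yaw": 0,"fingers": 0.45},
  {"delta_pos": [0.248,0,0.495],"yaw": 0,"fingers": 0.45},
  {"delta_pos": [0.248,0,0.495],"yaw": 0,"fingers": 0},
  {"delta_pos": [0.248,0,0.495],"yaw": 0,"fingers": 0},
  {"delta_pos": [0.248,0,0.495],"yaw": 0,"fingers": 0},
  {"delta_pos": [0.248,0,0.495],"yaw": 0,"fingers": 0},
])

```text
clock: 33.85
eef_pos: [0.5678, -0.0934, 0.0525]
tool_rot: [0.8, 0.6, 0.001, 0.001]
ft_force: [-0.0, -0.7, -0.1]
grip_width: 0.0201
grasp_force: 58.6
```

Emit:
jog_arm([
  {"delta_pos": [0,0,-0.02],"yaw": 0,"fingers": 0},
  {"delta_pos": [0,0,-0.025],"yaw": 0,"fingers": 0},
  {"delta_pos": [0,0.0055,-0.025],"yaw": 0,"fingers": 0},
  {"delta_pos": [0,0.0055,-0.025],"yaw": 0,"fingers": 0},
  {"delta_pos": [0,0.0055,-0.012],"yaw": 0,"fingers": 0},
  {"delta_pos": [0,0.0055,-0.002],"yaw": 0,"fingers": 0},
  {"delta_pos": [0,0.0055,0.001],"yaw": 0,"fingers": 0},
  {"delta_pos": [0,0.0055,0.001],"yaw": 0,"fingers": 0},
])

```text
clock: 34.65
eef_pos: [0.5683, -0.0938, 0.0515]
tool_rot: [0.8, 0.6, -0.0, -0.0]
ft_force: [-1.9, 0.5, 4.6]
grip_width: 0.0204
grasp_force: 59.3
```

Emit:
jog_arm([
  {"delta_pos": [0,0,0],"yaw": 0,"fingers": 0.45},
  {"delta_pos": [0,0,0],"yaw": 0,"fingers": 0.45},
  {"delta_pos": [0,0,0],"yaw": 0,"fingers": 0.45},
  {"delta_pos": [0,0,0],"yaw": 0,"fingers": 0.45},
  {"delta_pos": [0,0,-0.1],"yaw": 0,"fingers": 0.45},
  {"delta_pos": [0,0,-0.25],"yaw": 0,"fingers": 0.45},
  {"delta_pos": [0,0,-0.4],"yaw": 0,"fingers": 0.45},
  {"delta_pos": [-0.1,0,-0.5],"yaw": 0,"fingers": 0.45},
  {"delta_pos": [-0.25,0,-0.5],"yaw": 0,"fingers": 0.45},
  {"delta_pos": [-0.25,0,-0.5],"yaw": 0,"fingers": 0.45},
  {"delta_pos": [-0.25,0,-0.5],"yaw": 0,"fingers": 0.45},
])

```text
clock: 35.75
eef_pos: [0.547, -0.1666, 0.2008]
tool_rot: [0.801, 0.599, 0.0, -0.0]
ft_force: [0.7, 0.5, 0.5]
grip_width: 0.0383
grasp_force: 0.0
```

Run:
```python
from h import *
for n in ('wrist','top'):
    c=snap(n,n+'g.png'); print(n)
    for r in pads(c): print('pad',np.round(r[0],1),np.round(r[1],1),round(r[2],1))
    hoods(c,.008,(.4,.65,-.4,-.03))
snap('scene','sceneg.png')
```

```text
wrist
pad [ 528.2 -290.7] [44.2  9.9] 74.5
pad [ 495.1 -280.9] [44.2  8.8] 72.5
pad [ 529.2 -227. ] [51.7 52.4] 73.8
pad [ 547.7 -163. ] [59.8 60.6] 73.5
pad [568.  -93.3] [68.1 68.7] 73.5
collar 513.3 -284.8 r 13.6
collar 529.6 -227.9 r 12.6
collar 548.1 -163.4 r 11.5
collar 567.3 -95.8 r 10.9
box [ 512.8 -285.3] [27.5 25.7] 74.1
box [ 529.  -229.8] [33.7 33.7] 73.7
box [ 547.7 -164.3] [41.9 41.7] 73.9
box [567.2 -96.1] [49.2 50.1] 73.5
top
pad [ 545.1 -164.8] [61.2 60.1] 74.3
pad [565.5 -95. ] [68.1 67.6] 73.9
collar 546.3 -164.3 r 11.3
collar 565.5 -95.8 r 10.9
box [ 546.1 -164.9] [42.6 42.2] 73.5
box [565.3 -95.7] [50.4 50.5] 73.9
```

View pics/sceneg.png

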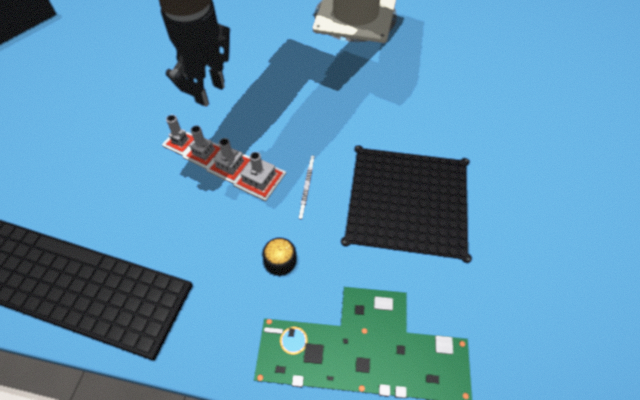

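The scene picture shows all four hoods upright on the rest in size order (about (175,125) to (257,172)). The mat is empty, and the prying tool and tip cleaner haven't moved.

```bash
python3 -c "
from workcell import bot
print(bot.job_done())"
```

```text
the job is handed in; nothing more can be done
None
```

All four hoods stand upright on their matching pads, each measured within about 2 mm of centre; the prying tool and tip cleaner were not touched, and the job was handed in at about 36 s.

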